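# Bring the square tin round to the front and hold the carousel there

### The job

On the shop's back counter, take hold of the black bar grip on top of the spring-return carousel and turn it slowly and gently until the square tin stands in front, directly over the line of the black arrow lying on the counter. The spring would swing it back, so the job finishes while you are still holding the grip, with the carousel still and the tin at the arrow. Keep every jar upright in its pocket and leave the other things on the counter alone.

Things in the scene. Friction and masses are not known exactly. Their poses are not given: they have to be found in the camera images.
- carousel: turning aluminium disc, 300 mm across, 12 thick, top 37 mm above the counter, on a fixed foot. Origin on the vertical turning axis at the disc's underside; z up. Seven even pockets (wire rings 72 mm across) 108 mm from the axis, one empty. Turns either way about z, up to 2.2 rad; starts at rest, and a light spring (0.12 N m/rad) swings it back there when let go.
- grip (a point): black bar grip fixed on the central column of the carousel and turning with it: 60 mm long (its x), 18 mm thick (its y), 40 mm high (z). Origin at the middle of its underside, 160 mm above the counter, on the turning axis; its top is at 200 mm, above all the jars. Pinch it from above across its thickness
- square_tin: the wanted tin: the only square one, 45 x 45 mm and 101 mm high, plain metal, loose (about 2 mm play) in a pocket 0.3 to 1.5 rad to either side of the arrow at the start. Origin at the centre of its underside; z up
- pointer: flat black arrow, 3 mm thick, fixed on the counter at the carousel's front (the side roughly away from the robot). Origin on the carousel's turning axis at counter height; its x axis points outward along the arrow, which lies from 108 to 212 mm along it, tip outermost: the head sticks out beyond the disc's rim
- jar_a: round glass jar, 58 mm across, 85 mm high, metal cap, loose in a pocket. Origin at the centre of its underside; z up
- jar_b: round glass jar with a paper label, 58 mm across, 85 mm high, loose in a pocket. Origin at the centre of its underside; z up
- round_tin: low round metal tin, 60 mm across, 65 mm high, loose in a pocket. Origin at the centre of its underside; z up
- jar_c: round glass jar with a white cap, 56 mm across, 95 mm high, loose in a pocket. Origin at the centre of its underside; z up
- drink_can: round aluminium can, 54 mm across, 95 mm high, loose in a pocket. Origin at the centre of its underside; z up
- white_carton: bystander: white carton 100 x 140 x 50 mm high; origin at the centre of its underside
- mug: bystander: white mug, 76 mm across, 90 mm high; origin at the centre of its underside
- tape_roll: bystander: cardboard ring lying flat, 90 mm across, 24 mm high; origin at the centre of its underside
- card_reader: bystander: flat black card reader 150 x 75 x 22 mm; origin at the centre of its underside
- small_cartons: bystander: two small flat cartons in a pile, 70 x 110 x 58 mm high in all; origin at the centre of the underside
- bowl: bystander: wooden bowl, 100 mm across, 45 mm high; origin at the centre of its underside
There are look-alikes about, which are no part of the job. Of the things like the pointer, leave any that is pink; of the rest the larger one is meant.

How it is judged:
By the outcome, as a careful person would: the job done as asked, in the order asked, and still so for the second after the job is handed in, while the arm keeps its last pose, push and grip.
It also fails if it takes over 42 s, if anything falls off the work surface, if the arm or the gripper's body presses on something with over 40 N, if the wrist force passes 120 N, or if a joint passes its speed limit or range.

### The arm

A 6-joint arm with a two-finger parallel gripper is mounted at the origin on the work surface. World frame = base frame: x ahead of the robot, y to its left, z up, the work surface at z = 0. Lengths are in m, angles in rad, forces in N, time in s.
With the tool pointing down it reaches from about 0.35 to 0.775 m from the base axis. Payload 7.3 kg.
Tool frame: the origin (TCP) lies between the finger pads; the fingertips stand 17 mm ahead of it and the grasp point (between the pads) lies 2 mm behind it; z points along the fingers, y is the direction in which the jaws open and shut (so a half turn about z gives the same grasp; the last joint's range is limited). The gripper opens to 92 mm and grips with 3 to 60 N. Pads are 19 mm wide; open, the fingers measure 130 mm over their backs; the gripper's body (75 mm by 190 mm) begins 47 mm behind the grasp point.
Start: joints at [1.19, 0.342, 1.524, -0, 1.275, -0.146], TCP at [0.122, 0.511, 0.244] pointing down, gripper open.
Joint ranges: [-2.53, 2.53], [-0.77, 2.02], [0.04, 2.7], [-1, 4.14], [0.28, 2.66], [-3.11, 3.11]. Speed limits (rad/s): [2.57, 2.57, 3.14, 3.14, 3.14, 3.14].

### API

Orientations are given as [roll, pitch, yaw] about the fixed x, y, z axes, in that order (R = Rz(yaw) Ry(pitch) Rx(roll)).
In Python, from cell import sensors, vision, hand_in gives the robot as it stands.
- The arm moves only by the tool step_arm, never from a script. Its argument "series" is a list of rows, each a list of 5 numbers: the opening, from 0 (shut) to 1 (fully open), then the shift along the world's x, y, z each as a share of 25 mm, from -1 to 1, then the turn about the world's z as a share of 0.08 rad, from -1 to 1. A call has 1 to 12 rows; each row shifts and turns the commanded pose from where the row before left it; what a row does not reach is not made up. A row lasts 1/10 s, in which the tool goes at most 50 mm and 8.59 degrees, less where a joint would pass 70% of its speed; a pose out of reach is approached as far as the arm can. A call with a number of a shift or a turn outside -1 to 1 is refused whole. A call with a gripper value outside its range is refused whole. The fingers move at their own pace and stop on an object; "squeeze" is the grip in N (left out, the last holds). Time passes only in rows, so rows that do not move let the fingers close. It gives the time, the measured TCP pose, the force and the opening at its end, in the units of the state.
- sensors.observe(): the state, without advancing time (a new reading comes with each control period).
- vision.read_camera(name): name is "scene" or "top"; returns a dict with "pixels" (480x640x3 uint8, blue, green, red), "range_z" (480x640 float32, m along the optical axis (not along the pixel's ray), 0 where there is no reading), "camera_matrix" (3x3 intrinsics, pixels), "pose" (4x4, takes a point from camera to world coordinates). Camera axes: x right, y down, z forward; pixel columns grow to the right and rows downward; lengths in m; the calibration is good to about 2 mm. A picture is of the moment at which its call begins.
- hand_in(): hands the job in, once; it reports no verdict.
The state is a dict: "time": time; "qpos": joint angles; "qvel": joint speeds; "joint_efforts": joint torques, N m; "tool_pos": TCP position; "tool_rot": TCP orientation; "contact_force": force on the tool from outside, world axes, zero at the start; "torque": the same for the moment, N m; "opening": finger opening in m.
Only numpy, scipy, OpenCV 4.12 (cv2) and the standard library are available. Lean on these libraries where they do the work, as an engineer would, in place of code of your own. Each camera call takes 0.05 s, during which the arm holds its last target.

## Working session

There is one attempt and no reset: what is moved stays moved. The work goes in short steps, Python scripts to look and compute and a tool call to move; the robot and the scene stay as the last step left them, time stands still between calls to the robot, and variables do not carry over. Pictures are saved under pics/ and viewed, and the job is handed in when it is done.

Besides the shell and the picture viewer there is one more tool, called after "Emit:" as a command line: name --pt "numbers of a row" for each row, then --argument value for the rest. step_arm: Moves the arm, as the interface text tells. Its arguments: {"type":"object","properties":{"series":{"type":"array","items":{"type":"array","items":{"type":"number","minimum":-1,"maximum":1}}},"squeeze":{"type":"number"}},"required":["series"]}

```bash
mkdir -p pics; cat > h.py <<'E'
import numpy as np, cv2
from cell import sensors, vision, hand_in
def cap(n,tag):
    d=vision.read_camera(n); cv2.imwrite(f'pics/{n}_{tag}.png',d['pixels']); np.savez(f'{n}_{tag}.npz',**d); return d
def ray(d,u,v,z):
    K=d['camera_matrix'];T=d['pose'];r=T[:3,:3]@np.linalg.solve(K,[u,v,1.]);o=T[:3,3];return o+r*(z-o[2])/r[2]
def pts(d):
    K=d['camera_matrix'];T=d['pose'];v,u=np.mgrid[:480,:640];z=d['range_z']
    p=np.stack([(u-K[0,2])/K[0,0]*z,(v-K[1,2])/K[1,1]*z,z],-1);return p@T[:3,:3].T+T[:3,3]
E
python3 - <<'E'
from h import *
for n in('scene','top'):
    d=cap(n,'0'); print(n,d['pose'].round(3).tolist(),d['camera_matrix'].round(1).tolist())
print(sensors.observe())
E
```

```text
scene [[0.252, 0.671, -0.698, 1.462], [0.968, -0.177, 0.179, -0.211], [-0.004, -0.72, -0.694, 1.076], [0.0, 0.0, 0.0, 1.0]] [[530.5, 0.0, 317.1], [0.0, 530.5, 234.1], [0.0, 0.0, 1.0]]
top [[-0.001, -0.974, 0.224, 0.306], [-1.0, 0.002, 0.003, 0.003], [-0.004, -0.224, -0.974, 1.165], [0.0, 0.0, 0.0, 1.0]] [[450.4, 0.0, 323.2], [0.0, 450.4, 238.4], [0.0, 0.0, 1.0]]
{'time': 0.1, 'qpos': array([ 1.19000581e+00,  3.42701082e-01,  1.52489938e+00,  1.65909011e-06,
        1.27542610e+00, -1.45980196e-01]), 'qvel': array([-0.00177534,  0.00032239, -0.00065274, -0.0010678 , -0.00100571,
        0.00143424]), 'joint_efforts': array([ 2.05555436e-03, -4.31999123e+01, -2.44698268e+01,  7.20505044e-02,
        5.24797000e-02, -4.07951450e-05]), 'tool_pos': array([0.12198691, 0.51028472, 0.24309724]), 'tool_rot': array([-3.14017423e+00, -2.10149091e-04,  2.90678170e+00]), 'contact_force': array([ 0.57282571,  0.15648264, -1.10969212]), 'torque': array([-0.03841629, -0.03727156, -0.02003166]), 'opening': 0.09218343659875451}
```

View pics/scene_0.png

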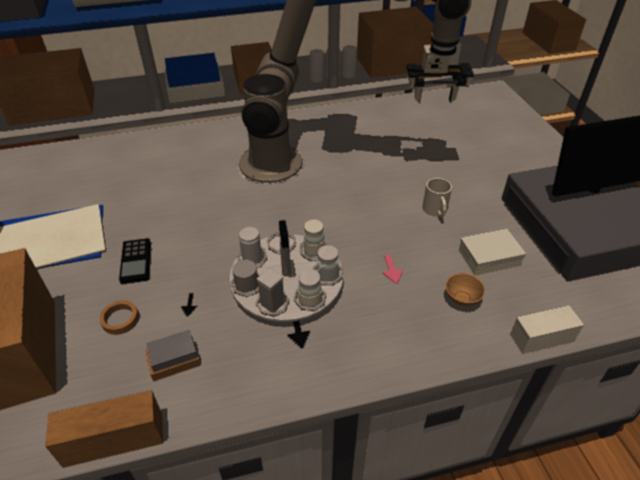

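View pics/top_0.png

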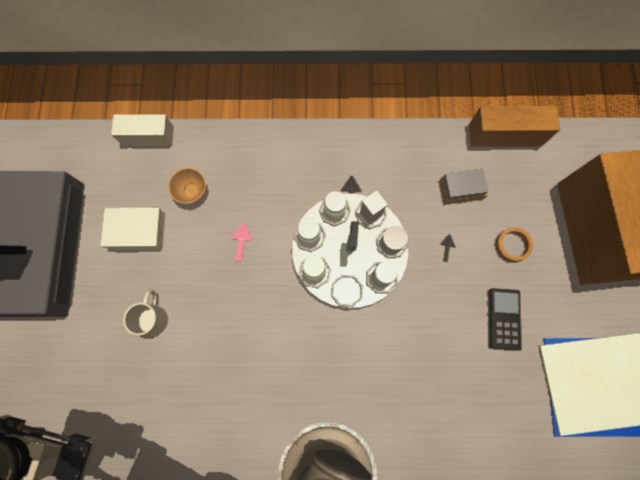

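The top view shows the carousel at about (350,249), the square tin at (373,207), the black pointer head at (351,184) and the grip at (353,236). The smaller black arrow at (448,247) and the pink one at (241,240) are decoys. Next I'll measure these.

```bash
cat > m.py <<'E'
from h import *
def load(f): return dict(np.load(f))
def segs(d,tag,box):
    P=pts(d); g=d['pixels'].max(2).astype(int); ok=d['range_z']>0
    return P,g,ok
E
python3 - <<'E'
from m import *
for n,box in(('top',(280,165,420,320)),('scene',(215,205,360,360))):
    d=load(f'{n}_0.npz');x0,y0,x1,y1=box
    c=cv2.resize(d['pixels'][y0:y1,x0:x1],None,fx=3.8,fy=3.8,interpolation=cv2.INTER_CUBIC);cv2.imwrite(f'pics/z_{n}.png',c)
    P=pts(d);g=d['pixels'].max(2)
    s=np.zeros(g.shape,bool);s[y0:y1,x0:x1]=1
    top=s&(P[...,2]>.188)&(P[...,2]<.215)
    q=P[top];print(n,'grip',len(q),q.mean(0).round(4),np.ptp(q,0).round(3))
    r=cv2.minAreaRect((q[:,:2]*1000).astype(np.float32));print(r, np.linalg.eigh(np.cov(q[:,:2].T)))
    disc=s&(abs(P[...,2]-.037)<.004);q=P[disc];cc=cv2.minEnclosingCircle((q[:,:2]*1000).astype(np.float32));print('disc',cc)
    t=s&(abs(P[...,2]-.138)<.006)  # tin top 37+101
    k,l,st,ce=cv2.connectedComponentsWithStats(t.astype(np.uint8))
    for i in range(1,k):
        if st[i,4]>15:
            q=P[l==i];print('h138',st[i],q.mean(0).round(4),cv2.minAreaRect((q[:,:2]*1000).astype(np.float32)))
    a=s&(P[...,2]<.012)&(g<45)
    k,l,st,ce=cv2.connectedComponentsWithStats(a.astype(np.uint8))
    for i in range(1,k):
        if st[i,4]>15:
            v,u=np.nonzero(l==i);q=np.array([ray(d,*x,.003) for x in zip(u,v)]);print('dark',st[i],q.mean(0).round(4),q[q[:,0].argmax()].round(4), cv2.minEnclosingTriangle((q[:,:2]*1000).astype(np.float32))[1].round(1).tolist())
E
```

```text
top grip 225 [ 0.5368 -0.0608  0.1983] [0.06  0.021 0.015]
((538.343017578125, -61.07228469848633), (18.06110954284668, 60.05966567993164), 85.09971618652344) EighResult(eigenvalues=array([2.77580180e-05, 3.12582161e-04]), eigenvectors=array([[-0.08483235, -0.99639524],
       [-0.99639524,  0.08483235]]))
disc ((538.1815185546875, -61.367950439453125), 149.34295654296875)
h138 [362 191  26  24 348] [ 0.6305 -0.1159  0.1368] ((630.9603881835938, -115.90193176269531), (45.003700256347656, 45.3830451965332), 34.51424026489258)
h138 [305 256   8  12  27] [0.488  0.0408 0.133 ] ((487.8124694824219, 39.403236389160156), (16.756710052490234, 25.253921508789062), 31.08753776550293)
h138 [386 263  10   9  30] [ 0.4725 -0.1462  0.1333] ((471.762451171875, -145.37599182128906), (20.93634605407715, 18.553030014038086), 43.259220123291016)
scene grip 151 [ 0.5449 -0.0589  0.198 ] [0.066 0.022 0.015]
((540.4149169921875, -58.14118194580078), (18.084983825683594, 65.94302368164062), 85.12965393066406) EighResult(eigenvalues=array([2.84489247e-05, 3.55048455e-04]), eigenvectors=array([[-0.09085603,
[... 400 characters left out ...]
03), 82.9020767211914)
h138 [241 227  17  14  85] [ 0.4681 -0.1359  0.1335] ((467.6317443847656, -136.8016815185547), (33.1722412109375, 46.352169036865234), 56.78928756713867)
h138 [280 246  10   6  26] [ 0.5476 -0.0611  0.137 ] ((547.5614624023438, -60.19608688354492), (22.718441009521484, 9.939443588256836), 73.69261169433594)
h138 [257 269  27  20 301] [ 0.6351 -0.1135  0.1372] ((633.7376708984375, -112.83179473876953), (47.129207611083984, 47.692237854003906), 33.87127685546875)
dark [288 321  21  27 263] [ 0.7122 -0.0668  0.003 ] [ 0.7502 -0.0669  0.003 ] [[[674.2000122070312, -114.19999694824219]], [[670.2000122070312, -22.799999237060547]], [[759.0999755859375, -63.900001525878906]]]
```

```bash
ls pics
```

```text
scene_0.png
top_0.png
z_scene.png
z_top.png
```

View pics/z_top.png

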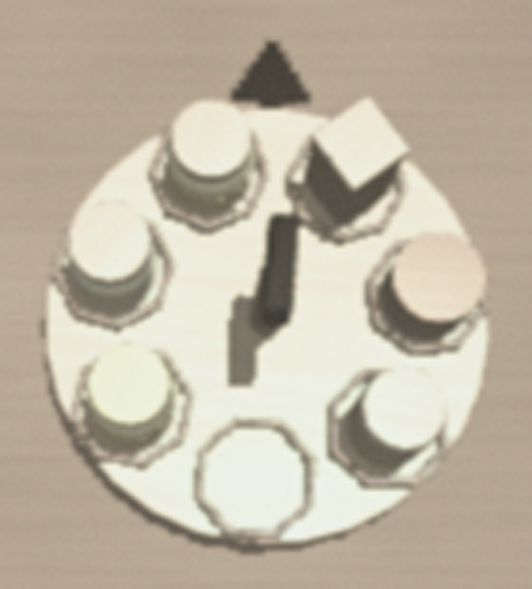

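View pics/z_scene.png

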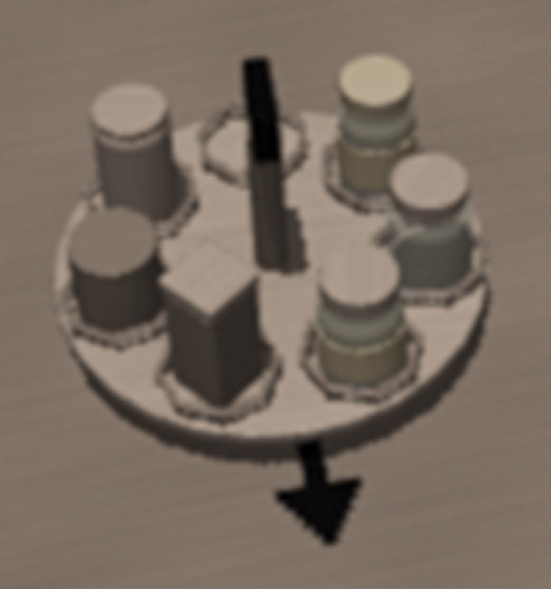

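```bash
python3 - <<'E'
from m import *
ax={'top':(.5382,-.0612),'scene':(.5407,-.0588)}
for n,box in(('top',(335,170,368,194)),('scene',(285,318,313,352))):
    d=load(f'{n}_0.npz');x0,y0,x1,y1=box
    S=8
    g=cv2.resize(d['pixels'][y0:y1,x0:x1].max(2),None,fx=S,fy=S,interpolation=cv2.INTER_CUBIC)
    th,m=cv2.threshold(g,0,255,cv2.THRESH_BINARY_INV+cv2.THRESH_OTSU)
    k,l,st,ce=cv2.connectedComponentsWithStats(m); i=1+st[1:,4].argmax()
    v,u=np.nonzero(l==i);u=(u+.5)/S-.5+x0;v=(v+.5)/S-.5+y0
    q=np.array([ray(d,*x,.003) for x in zip(u,v)])[:,:2]; c=np.array(ax[n])
    r=q-c; rad=np.hypot(*r.T);h=r[rad>.165]; 
    print(n,th,'ext',rad.min(),rad.max(),'centroid',r.mean(0).round(4),'ang',np.arctan2(*r.mean(0)[::-1]).round(4))
    for a,b in((.16,.165),(.165,.17),(.17,.18),(.18,.19),(.19,.2),(.2,.215)):
        w=r[(rad>a)&(rad<b)]
        if len(w): t=np.arctan2(w[:,1],w[:,0]);print(a,len(w),((t.max()+t.min())/2).round(4),(t.max()-t.min()).round(4))
    # pointer direction independent of axis
    mid=[];xs=np.arange(.70,.745,.003)
    for x in xs:
        w=q[abs(q[:,0]-x)<.0015]
        mid.append((w[:,1].max()+w[:,1].min())/2 if len(w)>3 else np.nan)
    print(np.round(mid,4))
E
```

```text
top 130.0 ext 0.16247922700325232 0.21178879609212045 centroid [ 0.1816 -0.007 ] ang -0.0387
0.16 339 -0.0476 0.1255
0.165 1781 -0.0369 0.3229
0.17 4379 -0.0379 0.3266
0.18 3303 -0.0383 0.2534
0.19 2209 -0.0343 0.1737
0.2 1263 -0.0401 0.1006
[-0.0683 -0.0755 -0.0677 -0.0676 -0.0674 -0.0666 -0.0677 -0.0674 -0.0685
 -0.0684 -0.0672 -0.0681 -0.0688 -0.0692 -0.0689 -0.0691]
scene 75.0 ext 0.12573059205524442 0.211884322440441 centroid [ 0.1617 -0.0053] ang -0.0325
0.16 763 -0.0517 0.1319
0.165 2129 -0.0441 0.3255
0.17 4704 -0.0436 0.3266
0.18 3535 -0.0438 0.2563
0.19 2414 -0.041 0.1652
0.2 1395 -0.0437 0.0945
[-0.066  -0.0751 -0.0669 -0.0663 -0.0662 -0.0659 -0.0662 -0.0663 -0.0662
 -0.0668 -0.0663 -0.067  -0.0677 -0.0672 -0.0675 -0.0675]
```

Emit:
step_arm --pt "0.7 0.6 -0.8 0 0.07" --pt "0.7 0.6 -0.8 0 0.07" --pt "0.7 0.6 -0.8 0 0.07" --pt "0.7 0.6 -0.8 0 0.07" --pt "0.7 0.6 -0.8 0 0.07" --pt "0.7 0.6 -0.8 0 0.07" --pt "0.7 0.6 -0.8 0 0.07" --pt "0.7 0.6 -0.8 0 0.07" --pt "0.7 0.6 -0.8 0 0.07" --pt "0.7 0.6 -0.8 0 0.07" --pt "0.7 0.6 -0.8 0 0.07" --pt "0.7 0.6 -0.8 0 0.07" --squeeze 15

```text
time: 1.3
tool_pos: [0.3024, 0.2696, 0.2435]
tool_rot: [-3.141, -0.0, 2.974]
contact_force: [-0.1, -0.3, -0.1]
opening: 0.0643
```

Emit:
step_arm --pt "0.7 0.6 -0.8 0 0.07" --pt "0.7 0.6 -0.8 0 0.07" --pt "0.7 0.6 -0.8 0 0.07" --pt "0.7 0.6 -0.8 0 0.07" --pt "0.7 0.6 -0.8 0 0.07" --pt "0.7 0.6 -0.8 0 0.07" --pt "0.7 0.6 -0.8 0 0.07" --pt "0.7 0.6 -0.8 0 0.07" --pt "0.7 0.6 -0.8 0 0.07" --pt "0.7 0.6 -0.8 0 0.07" --pt "0.7 0.6 -0.8 0 0.07" --pt "0.7 0.6 -0.8 0 0.07"

```text
time: 2.5
tool_pos: [0.4824, 0.0297, 0.2434]
tool_rot: [3.141, -0.001, 3.041]
contact_force: [-0.2, -0.2, -0.1]
opening: 0.0644
```

Emit:
step_arm --pt "0.7 0.45 -0.72 0 0.04" --pt "0.7 0.45 -0.72 0 0.04" --pt "0.7 0.45 -0.72 0 0.04" --pt "0.7 0.45 -0.72 0 0.04" --pt "0.7 0.45 -0.72 0 0.04" --pt "0.7 0 0 0 0" --pt "0.7 0 0 0 0"

```text
time: 3.2
tool_pos: [0.5379, -0.0592, 0.2432]
tool_rot: [3.141, -0.001, 3.056]
contact_force: [-0.8, 0.1, 0.2]
opening: 0.064
```

```bash
python3 - <<'E'
from m import *
d=cap('scene','1');cv2.imwrite('pics/s1.png',cv2.resize(d['pixels'][130:380,160:440],None,fx=2.8,fy=2.3))
print(sensors.observe()['tool_pos'],sensors.observe()['tool_rot'])
E
```

```text
[ 0.53779421 -0.05880552  0.24335599] [ 3.14095087e+00 -1.23399447e-03  3.05710715e+00]
```

View pics/s1.png

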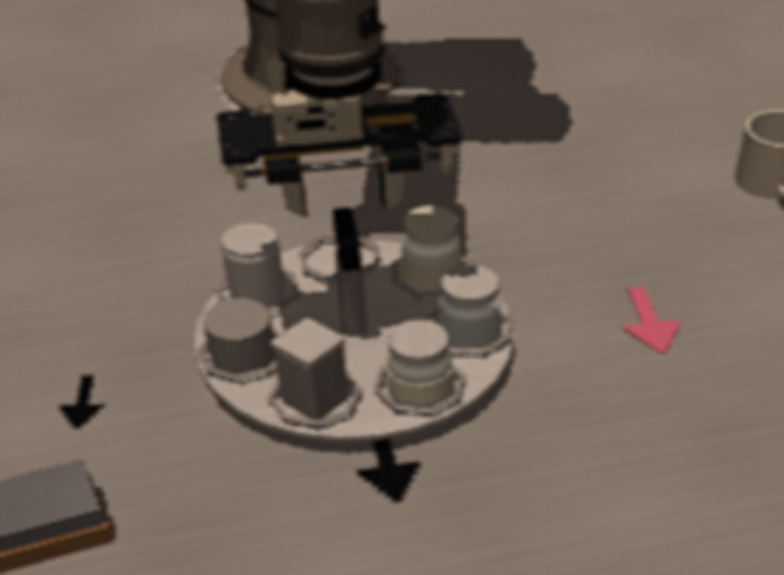

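The grip at (345,240) sits between the open fingers at (295,195) and (390,190). Next: descend and pinch.

Emit:
step_arm --pt "0.7 0.05 -0.05 -0.42 0" --pt "0.7 0 0 -0.42 0" --pt "0.7 0 0 -0.42 0" --pt "0.7 0 0 -0.42 0" --pt "0.7 0 0 -0.42 0" --pt "0.7 0 0 -0.42 0" --pt "0.6 0 0 0 0" --pt "0.5 0 0 0 0"

```text
time: 4.05
tool_pos: [0.5397, -0.0607, 0.1806]
tool_rot: [3.141, -0.0, 3.057]
contact_force: [0.1, 0.4, -0.2]
opening: 0.0527
```

Emit:
step_arm --pt "0.4 0 0 0 0" --pt "0.35 0 0 0 0" --pt "0.3 0 0 0 0" --pt "0.25 0 0 0 0" --pt "0.2 0 0 0 0" --pt "0.15 0 0 0 0" --pt "0.1 0 0 0 0" --pt "0.1 0 0 0 0" --pt "0.1 0 0 0 0"

```text
time: 4.95
tool_pos: [0.5397, -0.0595, 0.1809]
tool_rot: [3.14, 0.0, 3.057]
contact_force: [0.1, 5.1, 0.8]
opening: 0.0179
```

Emit:
step_arm --pt "0 0 0.04 0 0" --pt "0 0 0 0 0" --pt "0 0 0 0 0.05" --pt "0 0 0 0 0.1" --pt "0 0 0 0 0.15" --pt "0 0 0 0 0.2" --pt "0 0 0 0 0.2" --pt "0 0 0 0 0.2" --pt "0 0 0 0 0.2" --pt "0 0 0 0 0.2" --pt "0 0 0 0 0.2" --pt "0 0 0 0 0.2" --squeeze 25

```text
time: 6.15
tool_pos: [0.5397, -0.0593, 0.1809]
tool_rot: [3.141, 0.0, -3.089]
contact_force: [0.5, 6.1, 2.9]
opening: 0.018
```

Emit:
step_arm --pt "0 0 0.04 0 0.2" --pt "0 0 0 0 0.2" --pt "0 0 0 0 0.2" --pt "0 0 0 0 0.2" --pt "0 0 0 0 0.2" --pt "0 0 0 0 0.2" --pt "0 0 0 0 0.2" --pt "0 0 0 0 0.2" --pt "0 0 0 0 0.2" --pt "0 0 0 0 0.2" --pt "0 0 0 0 0.2" --pt "0 0 0 0 0.2"

```text
time: 7.35
tool_pos: [0.5397, -0.059, 0.1809]
tool_rot: [-3.141, 0.0, -2.897]
contact_force: [2.2, -4.3, 4.2]
opening: 0.0177
```

Emit:
step_arm --pt "0 0 0 0 0.2" --pt "0 0 0 0 0.2" --pt "0 0 0 0 0.2" --pt "0 0 0 0 0.2" --pt "0 0 0 0 0.2" --pt "0 0 0 0 0.2" --pt "0 0 0 0 0.2" --pt "0 0 0 0 0.2" --pt "0 0 0 0 0.15" --pt "0 0 0 0 0.1" --pt "0 0 0 0 0.05" --pt "0 0 0 0 0"

```text
time: 8.55
tool_pos: [0.5396, -0.0587, 0.1808]
tool_rot: [-3.141, -0.0, -2.745]
contact_force: [-0.2, -4.5, 4.1]
opening: 0.0177
```

Emit:
step_arm --pt "0 0 0 0 0" --pt "0 0 0 0 0" --pt "0 0 0 0 0"

```text
time: 8.85
tool_pos: [0.5396, -0.0587, 0.1809]
tool_rot: [-3.141, 0.0, -2.745]
contact_force: [0.9, -4.5, 5.6]
opening: 0.0181
```

```bash
python3 - <<'E'
from m import *
for n,box in(('top',(280,165,420,320)),('scene',(215,205,360,360))):
    d=cap(n,'2');x0,y0,x1,y1=box
    cv2.imwrite(f'pics/z2_{n}.png',cv2.resize(d['pixels'][y0:y1,x0:x1],None,fx=3.8,fy=3.8,interpolation=cv2.INTER_CUBIC))
    c=np.array({'top':(.5382,-.0612),'scene':(.5407,-.0588)}[n])
    P=pts(d);s=np.zeros(P.shape[:2],bool);s[y0:y1,x0:x1]=1
    t=s&(abs(P[...,2]-.138)<.006)
    k,l,st,ce=cv2.connectedComponentsWithStats(t.astype(np.uint8))
    for i in range(1,k):
        if st[i,4]>60:
            q=P[l==i];r=cv2.minAreaRect((q[:,:2]*1000).astype(np.float32));e=np.array(r[0])/1000-c;print(n,r,np.hypot(*e),np.arctan2(e[1],e[0]))
E
```

```text
scene ((647.7549438476562, -63.698326110839844), (44.94679641723633, 49.30833053588867), 63.35862350463867) 0.10716694733411494 -0.04572336350349617
```

View pics/z2_top.png

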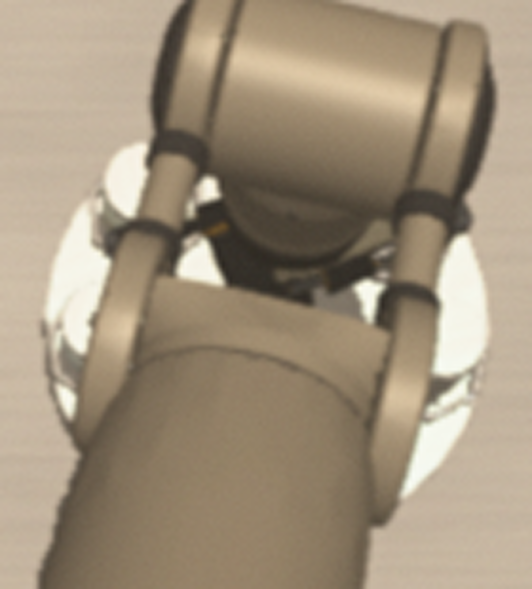

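View pics/z2_scene.png

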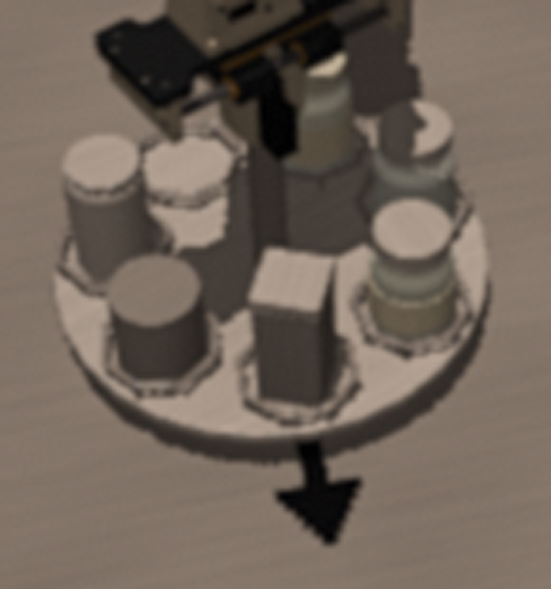

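The scene view shows all jars upright. The square tin at (290,330) stands nearly in line with the arrow at (320,495), about 0.003–0.013 rad short. I'll make a small trim and let it settle.

Emit:
step_arm --pt "0 0 -0.02 0 0.05" --pt "0 0 0 0 0.05" --pt "0 0 0 0 0" --pt "0 0 0 0 0" --pt "0 0 0 0 0" --pt "0 0 0 0 0" --pt "0 0 0 0 0" --pt "0 0 0 0 0"

```text
time: 9.75
tool_pos: [0.5396, -0.0587, 0.1809]
tool_rot: [3.141, 0.0, -2.737]
contact_force: [0.7, -2.8, 5.5]
opening: 0.0178
```

```bash
python3 - <<'E'
from m import *
c=np.array((.5407,-.0588))
def tin(d):
    x0,y0,x1,y1=215,205,360,360
    P=pts(d);s=np.zeros(P.shape[:2],bool);s[y0:y1,x0:x1]=1
    t=s&(abs(P[...,2]-.138)<.004)&(np.abs(np.hypot(P[...,0]-c[0],P[...,1]-c[1])-.108)<.04)&(P[...,0]>.6)
    v,u=np.nonzero(t);q=np.array([ray(d,a,b,.138) for a,b in zip(u,v)])[:,:2]
    r=cv2.minAreaRect((q*1000).astype(np.float32));e=np.array(r[0])/1000-c;m=q.mean(0)-c
    return r,np.arctan2(*e[::-1]).round(4),np.arctan2(*m[::-1]).round(4)
for f in('scene_0','scene_2'): print(f,tin(load(f+'.npz')))
for k in '34': print(tin(cap('scene',k)))
s=sensors.observe();print(s['time'],s['tool_rot'],s['contact_force'],s['torque'],s['opening'],abs(s['qvel']).max())
cv2.imwrite('pics/s4.png',load('scene_4.npz')['pixels'])
E
```

```text
scene_0 (((635.0653076171875, -113.15078735351562), (46.63698959350586, 45.93729019165039), 35.86948013305664), np.float64(-0.5226), np.float64(-0.5288))
scene_2 (((650.4609985351562, -64.4989242553711), (45.35930633544922, 48.512264251708984), 62.687252044677734), np.float64(-0.0519), np.float64(-0.0494))
(((650.9730834960938, -63.93173599243164), (44.70219421386719, 49.7580451965332), 63.85295867919922), np.float64(-0.0465), np.float64(-0.0445))
(((651.2382202148438, -63.94511032104492), (45.00950241088867, 50.0716552734375), 63.61494064331055), np.float64(-0.0465), np.float64(-0.0394))
9.85 [ 3.14110174e+00  3.12088772e-04 -2.73729852e+00] [ 0.29859876 -2.98035927  4.7498601 ] [-0.40579545 -0.04797162 -0.02561405] 0.017912005268038 0.0015581269653536136
```

View pics/s4.png

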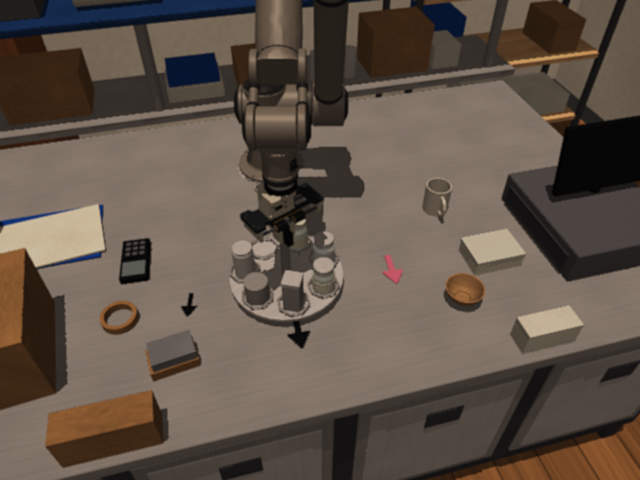

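The tin reads about -0.044 rad and the pointer about -0.043 in the same camera. Everything is still, all jars are upright, and the bystanders haven't moved. I'm handing in now.

```bash
python3 -c "
from cell import hand_in
print(hand_in())"
```

```text
the job is handed in; nothing more can be done
None
```

I pinched the black bar grip from above at 25 N and turned the carousel slowly by about 0.49 rad, at no more than about 0.16 rad/s. The square tin now stands over the larger black arrow, and I handed the job in at about 10 s while still holding the grip.

- **Alignment:** in the scene camera the tin sits at -0.039 to -0.047 rad, depending on picture and method. The arrow is at about -0.043 rad in the same camera, so they agree to about 0.004 rad (roughly 0.5 mm at the tin).
- **Disagreement between cameras:** the arm blocks the top camera now. Its earlier readings of the tin and arrow, plus the turn made, put the tin about 0.005 rad short of the arrow.
- **At hand-in:** the arm was still, with the fingers closed on the grip at an 18 mm opening. The force on the tool read about 6 N, and the highest I saw was about 7.5 N.
- **Everything else:** in the last picture the jars look upright in their pockets, though some at the back are partly hidden by the gripper. The other things on the counter look unmoved.

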